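Lock a quarter-turn necklace hook into the dresser rail

TASK

Take the loose necklace hook out of its wooden stand and mount it in the rail on the dresser: drop its T-shaped foot lengthwise through the slot in the rail's metal plate, press it gently down against the spring inside and twist it a quarter turn clockwise (seen from above), then let it rise so that it locks, and let go of it. The slot is only roughly where it is marked, so feel for it, never force the hook against the rail, and leave the dish, roll-on and brush where they are.

Things in the scene. Friction and masses are not known exactly. Their poses are not given: they have to be found in the camera images.
- post: The loose necklace hook, upright in its stand, ~70 g. Origin: centre of the underside of its T foot; z up. Steel foot bar 24 (x) x 8 (y) x 5 mm, z 0 to 5; stem 7 mm in diameter, z 5 to 19; wooden grip block 34 (x) x 12 (y) x 45 mm, z 19 to 64; a steel hook arm at each narrow end (to x +-35, z 43 to 57). The same when turned half round.
- post_grip (a point): Point on the hook's axis, 43 mm above the foot's underside (24 mm above the grip block's underside), where to pinch the block across its 12 mm thickness (own y).
- stand: Fixed dark wooden block 62 (x) x 46 (y) x 40 mm high, origin at the centre of its underside. Pocket in its top 29 (x) x 13 (y) mm, 22 mm deep; the hook's foot hangs in it and its grip block rests on the top, so the foot's underside starts 21 mm above the dresser.
- rail: Fixed white rail 54 (own x) x 240 (own y, along it) x 34 mm high; origin: centre of its underside. In its middle an aluminium plate 106 mm long, top 34 mm up, with one slot 28 mm (x, across the rail) by 10 mm (y). The plate was clamped by eye: the slot is up to 7 mm off along y either way (x is exact), and stays put in use.
- slot (a point): Middle of the rail's top (34 mm up): nominal slot centre, axes as the rail's. The real slot is up to 7 mm off along y, unmeasured. The plate is 6 mm thick; under it stops let the foot turn only clockwise from above, to a few degrees past 90. There, foot along y, an 11.5 mm wide recess takes it as it rises: underside 8.5 mm below the plate's top, locked.
- bed (a point): Nominal top of the sprung bed inside the rail, 6.5 mm below point slot (it shifts along y with the slot). Unpressed it pushes up 4 N, growing 1 N per mm, 8 mm of travel (12 N, then hard). The foot can turn only while its underside is more than 11 mm below the plate's top (bed force 8.5 N or more). Plate and bed bear at most 50 N, knocks included.
- second_hook (a point): Where a second, identical hook stands already locked in the rail, at rail y = +88 mm, at the rail's top; it reaches 90 mm above the dresser. It is part of the rail: leave it.
- dish: Loose terracotta dish with coins, 92 mm across, 26 mm high, origin at the centre of its underside. Leave it.
- roll_on: Loose chrome lighter-shaped roll-on 26 x 15 x 61 mm, standing. Origin: centre of its underside. Leave it.
- hairbrush: Loose hairbrush lying on the dresser. Leave it.
Not all that is in view belongs to the job. Of the things like the post, leave any that is turquoise; of the rest the smaller one is meant.

How it is judged:
On the way:
1. the foot has gone down through the slot lengthwise (underside 5 mm or more below the plate's top) (x of post in the frame of rail between -0.006 and 0.006 m and y of post in the frame of rail between -0.012 and 0.012 m and z of post in the frame of rail below 0.029 m and angle between the x axis of post and the x axis of rail, either way round below 0.25 rad), for 0.05 s.
At the end, for the whole second after the job is handed in: The hook stands in the slot (within 6 mm across and 12 mm along the rail of site slot), its foot turned to lie along the rail within 12 degrees and risen into the recess (underside 24 to 27 mm above the rail's underside), upright within 7 degrees, at rest and released (x of post in the frame of rail between -0.006 and 0.006 m and y of post in the frame of rail between -0.012 and 0.012 m and z of post in the frame of rail between 0.024 and 0.027 m and angle between the x axis of post and the y axis of rail, either way round below 0.21 rad and angle between post's own z axis and vertical below 0.12 rad and linear speed of post below 0.02 m/s and contact force between the fingers and post below 0.05 N); the robot touches nothing.
It fails at once if the hook is pressed against the rail with more than 50 N (contact force between post and rail above 50 N).
It fails at once if a bystander is moved more than 20 mm (distance of any of dish, roll_on, hairbrush from where it was at the start of the episode above 0.02 m).
It also fails if it takes over 67 s, if anything falls off the work surface, if the arm or the gripper's body presses on something with over 40 N, if the wrist force passes 120 N, or if a joint passes its speed limit or range.

ROBOT

A 7-joint arm with a two-finger parallel gripper is mounted at the origin on the work surface. World frame = base frame: x ahead of the robot, y to its left, z up, the work surface at z = 0. Lengths are in m, angles in rad, forces in N, time in s.
With the tool pointing down it reaches from about 0.4 to 0.925 m from the base axis. Payload 4.1 kg.
Tool frame: the origin (TCP) lies midway between the tips of the shut fingers; the grasp point (between the pads) lies 19 mm behind it; z points along the fingers, y is the line along which they close (so a half turn about z gives the same grasp; the last joint's range is limited). The gripper opens to 85 mm and grips with 20 to 120 N. Pads are 22 mm wide; open, the fingers measure 114 mm over their backs; the gripper's body (76 mm by 85 mm) begins 54 mm behind the grasp point. The pads swing forward as they close: fully open they stand 13 mm farther back than shut.
Start: joints at [1.09, 0.398, 0.045, 1.537, -0.019, 1.207, -0.051], TCP at [0.242, -0.603, 0.231] pointing down, gripper open.
Joint ranges: [-2.82, 2.82], [-0.49, 2.23], [-1.37, 1.46], [0, 2.46], [-1.36, 4.5], [0.23, 2], [-2.94, 2.94]. Speed limits (rad/s): [2.57, 2.57, 3.14, 3.14, 3.14, 3.14, 3.14].

INTERFACE

Orientations are given as a rotation vector (axis times angle).
In Python, from bench import robot gives the robot as it stands.
- The arm moves only by the shell command python3 -m jog 'ROWS' [FORCE]. ROWS is JSON, a list of rows, each an object with "slide": the shift along the tool's x, y, z in mm, a list of three; "turn": the turn, a rotation vector about the tool's x, y, z in degrees, a list of three; "hand": the opening, from 0 (shut) to 1 (fully open). A call has 1 to 20 rows; each row is the pose to reach, as a shift and turn from the pose commanded when the call began, along the tool's axes at that moment; what a row does not reach only later rows make up. A row lasts 1/10 s, in which the tool goes at most 50 mm and 8.59 degrees, less where a joint would pass 70% of its speed; a pose out of reach is approached as far as the arm can. A call with a gripper value outside its range is refused whole. The fingers move at their own pace and stop on an object; FORCE is the grip in N (left out, the last holds). Time passes only in rows, so rows that repeat a pose let the fingers close. It gives the time, the measured TCP pose, the force, the opening and the grip force at its end, in the units of the state.
- robot.get_state(): the state, without advancing time (a new reading comes with each control period).
- robot.get_image(name): name is "scene" or "side" or "wrist"; returns a dict with "img" (420x560x3 uint8, red, green, blue), "depth" (420x560 float32, m along the optical axis (not along the pixel's ray), 0 where there is no reading), "fx", "fy", "cx", "cy" (pixels), "world_to_cam" (4x4, takes a point from world to camera coordinates). Camera axes: x right, y down, z forward; pixel columns grow to the right and rows downward; lengths in m; the calibration is good to about 2 mm. A picture is of the moment at which its call begins.
- robot.close_job(): hands the job in; it is judged then, once.
The state is a dict: "clock": time; "qpos": joint angles; "dq": joint speeds; "effort": joint torques, N m; "tool_pos": TCP position; "tcp_rot": TCP orientation; "ft_force": force on the tool from outside, world axes, zero at the start; "moment": the same for the moment, N m; "width": opening from 0.0 (shut) to 1.0 (fully open); "grasp_force": force on a finger pad.
Only numpy, scipy, OpenCV 4.12 (cv2) and the standard library are available. Lean on these libraries where they do the work, as an engineer would, in place of code of your own. Each camera call takes 0.05 s, during which the arm holds its last target. There are 200 camera calls.

## Working session

There is one attempt and no reset: what is moved stays moved. The work goes in short steps, Python scripts to look and compute and a shell command to move; the robot and the scene stay as the last step left them, time stands still between calls to the robot, and variables do not carry over. Pictures are saved under pics/ and viewed, at most 10 in all, crops included, and the job is handed in when it is done.

```bash
mkdir -p pics; ls; python3 - <<'E'
from bench import robot
import cv2,numpy as np
for n in("scene","side","wrist"):
    d=robot.get_image(n); np.savez(f'pics/{n}0.npz',**d); cv2.imwrite(f'pics/{n}0.png',d['img'][:,:,::-1])
    print(n,d['fx'],d['cx'],d['cy'],np.linalg.inv(d['world_to_cam']).round(3).tolist())
print(robot.get_state())
a=cv2.imread('pics/scene0.png');b=cv2.imread('pics/side0.png')
E
```

```text
pics
scene 406.72767467861956 276.5633288270601 212.02003020634666 [[0.01, 0.591, -0.807, 1.21], [1.0, -0.022, -0.004, 0.142], [-0.02, -0.806, -0.591, 0.536], [0.0, 0.0, 0.0, 1.0]]
side 511.15903154555656 276.7347339161533 209.4345453532342 [[-0.722, -0.469, 0.509, -0.039], [-0.692, 0.473, -0.545, 0.739], [0.015, -0.746, -0.666, 0.83], [0.0, 0.0, 0.0, 1.0]]
wrist 304.68229435566707 277.6235183349804 207.22595860076143 [[0.373, -0.883, -0.283, 0.315], [-0.928, -0.356, -0.114, -0.573], [-0.001, 0.305, -0.952, 0.374], [0.0, 0.0, 0.0, 1.0]]
{'clock': 0.15, 'qpos': array([ 1.09002918,  0.39902495,  0.04505717,  1.5375549 , -0.01867585,
        1.20690345, -0.05071266]), 'dq': array([-0.00106077, -0.00281852,  0.00075172, -0.00482421, -0.00032652,
        0.00216175, -0.00070622]), 'effort': array([ 2.08833568e-03, -4.75558698e+01,  1.36699196e+00, -2.54512560e+01,
        1.18840919e-02,  6.50875561e-03,  1.97190292e-05]), 'tool_pos': array([ 0.242002  , -0.60276743,  0.23051651]), 'tcp_rot': array([-3.08311773e+00, -5.95917616e-01,  6.39579487e-04]), 'ft_force': array([0.53782249, 0.47761907, 0.05759849]), 'moment': array([-0.03160032,  0.02818261,  0.0670733 ]), 'grasp_force': 0.0, 'width': 1.0011107941033532}
```

View pics/scene0.png

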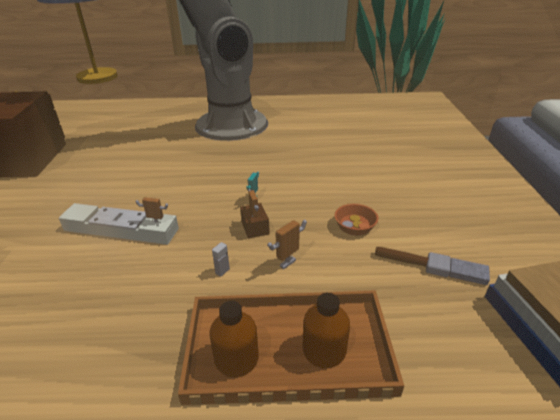

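View pics/side0.png

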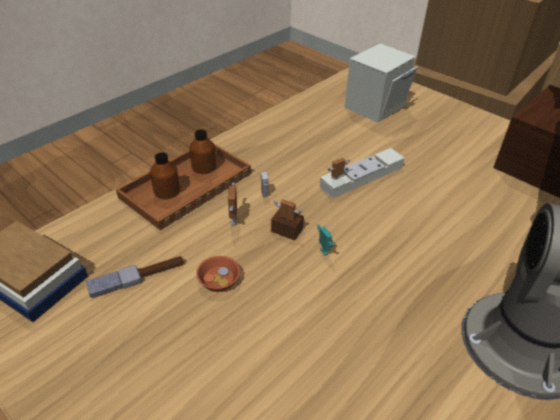

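In the scene view the hook-like things are a turquoise one at (252,185), a large wooden one at (288,243), and a small wooden one in the dark stand at (254,212). The side view shows them at (326,240), (233,205) and (287,215). The small one in the stand is meant, since it is not turquoise and is the smaller of the rest. The rail is at scene (119,223), side (363,172), with the locked hook on its +y end. I'll enlarge both areas to confirm.

```bash
python3 - <<'E'
import cv2,numpy as np
a=cv2.imread('pics/scene0.png');b=cv2.imread('pics/side0.png')
f=lambda im,x,y,w,h:cv2.resize(im[y:y+h,x:x+w],(400,300),interpolation=cv2.INTER_CUBIC)
m=np.vstack([np.hstack([f(a,210,165,104,78),f(a,55,185,128,96)]),np.hstack([f(b,240,180,104,78),f(b,310,130,104,78)])])
cv2.imwrite('pics/crop1.png',m)
for n in('scene','side'):
    d=np.load(f'pics/{n}0.npz');T=np.linalg.inv(d['world_to_cam']);z=d['depth']
    v,u=np.mgrid[:420,:560];P=np.stack([(u-d['cx'])/d['fx']*z,(v-d['cy'])/d['fy']*z,z],-1)@T[:3,:3].T+T[:3,3]
    ok=(z>0)
    def rep(name,box,lo,hi):
        x,y,w,h=box;m=np.zeros_like(ok);m[y:y+h,x:x+w]=1;m&=ok&(P[...,2]>lo)&(P[...,2]<hi)
        q=P[m];r=cv2.minAreaRect((q[:,:2]*1000).astype(np.float32)) if len(q)>3 else None
        print(n,name,len(q),q.mean(0).round(4) if len(q) else'',r)
    if n=='scene': B={'stand':(235,185,45,55),'rail':(55,195,130,50)}
    else: B={'stand':(265,195,45,45),'rail':(315,145,95,52)}
    rep('standtop',B['stand'],.036,.044);rep('block top',B['stand'],.080,.09);rep('block',B['stand'],.046,.09)
    rep('railtop',B['rail'],.030,.0375);rep('hook2top',B['rail'],.084,.094);rep('hook2',B['rail'],.05,.094)
E
```

```text
scene standtop 353 [0.5362 0.0922 0.0395] ((498.24920654296875, 84.29167938232422), (142.8188934326172, 49.350006103515625), 12.033201217651367)
scene block top 96 [0.572  0.1062 0.0845] ((592.811767578125, 114.44239807128906), (156.767578125, 12.90413761138916), 21.112545013427734)
scene block 261 [0.55   0.0982 0.0709] ((555.0501708984375, 104.71235656738281), (233.65870666503906, 26.412921905517578), 14.810351371765137)
scene railtop 1729 [ 0.5334 -0.1934  0.0335] ((530.4830932617188, -193.33279418945312), (240.75595092773438, 58.28713607788086), 77.10770416259766)
scene hook2top 91 [ 0.5522 -0.1058  0.0881] ((550.7637939453125, -106.49662017822266), (33.6724739074707, 13.589431762695312), 76.51244354248047)
scene hook2 389 [ 0.5536 -0.1062  0.0732] ((551.342529296875, -108.32745361328125), (69.24687194824219, 14.357060432434082), 82.27250671386719)
side standtop 242 [0.5263 0.0979 0.0385] ((530.7632446289062, 94.13189697265625), (62.9970703125, 48.04576873779297), 17.11710548400879)
side block top 59 [0.5304 0.094  0.0828] ((530.877197265625, 93.22323608398438), (32.25727462768555, 16.229711532592773), 23.15688705444336)
side block 273 [0.5291 0.0961 0.0687] ((529.8881225585938, 93.16009521484375), (67.67565155029297, 16.855981826782227), 17.25852394104004)
side railtop 920 [ 0.5251 -0.1897  0.0323] ((526.0936889648438, -191.02890014648438), (242.72781372070312, 58.8132438659668), 77.43999481201172)
side hook2top 50 [ 0.5459 -0.1046  0.0866] ((546.0086669921875, -105.53694152832031), (33.329185485839844, 15.02143383026123), 76.6924057006836)
side hook2 217 [ 0.5442 -0.1033  0.0727] ((545.1904296875, -106.32512664794922), (69.30492401123047, 15.927898406982422), 73.0499496459961)
```

View pics/crop1.png

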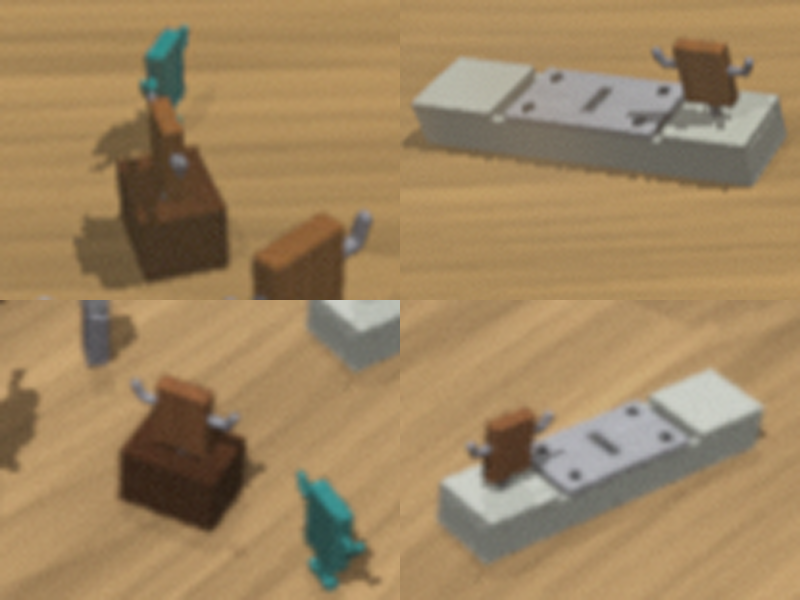

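The crop confirms it: the small wooden hook stands in the dark block, and the slot shows as a dark bar on the plate. First I'll go over the rail, turned so that the later clockwise twist stays within the last joint's range.

```bash
python3 -m jog '[{"slide":[40,-26,0],"turn":[0,0,-8]},{"slide":[80,-52,0],"turn":[0,0,-16]},{"slide":[120,-78,0],"turn":[0,0,-24]},{"slide":[160,-104,0],"turn":[0,0,-32]},{"slide":[200,-130,0],"turn":[0,0,-40]},{"slide":[230,-150,0],"turn":[0,0,-48]},{"slide":[260,-170,0],"turn":[0,0,-56]},{"slide":[290,-190,0],"turn":[0,0,-64]},{"slide":[315,-206,0],"turn":[0,0,-72]},{"slide":[340,-222,0],"turn":[0,0,-80]},{"slide":[360,-236,0],"turn":[0,0,-88]},{"slide":[380,-250,0],"turn":[0,0,-96]},{"slide":[395,-260,0],"turn":[0,0,-104]},{"slide":[405,-267,0],"turn":[0,0,-112]},{"slide":[415,-272,0],"turn":[0,0,-120]},{"slide":[419,-275,0],"turn":[0,0,-128]},{"slide":[419,-275,0],"turn":[0,0,-136]},{"slide":[419,-275,0],"turn":[0,0,-144]},{"slide":[419,-275,0],"turn":[0,0,-145]},{"slide":[419,-275,0],"turn":[0,0,-145]}]'
python3 - <<'E'
from bench import robot
import cv2,numpy as np
d=robot.get_image('wrist'); np.savez('pics/wrist1.npz',**d); cv2.imwrite('pics/wrist1.png',d['img'][:,:,::-1])
s=robot.get_state();print(s['qpos'].round(2),s['tool_pos'],s['tcp_rot'])
E
```

```text
[ 1.09  0.4   0.05  1.54 -0.02  1.21 -0.05] [ 0.24207779 -0.60283466  0.23067167] [-3.08338543e+00 -5.96092137e-01  4.83373377e-04]invalid input at $[0]: expected keys slide, turn, hand
```

View pics/wrist1.png

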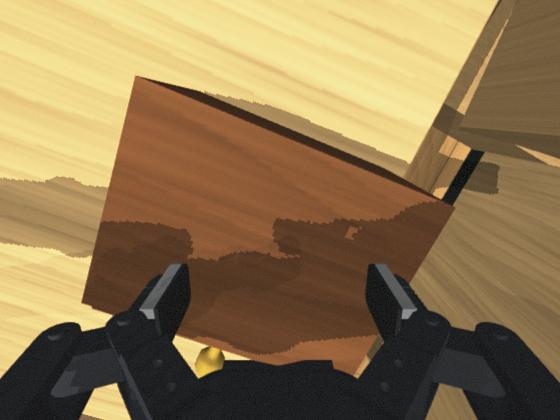

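The move was refused because it lacked "hand". This view shows only a brown box below the start pose. I'll resend it with a slight lift.

```bash
python3 -m jog '[{"slide":[30,-20,-15],"turn":[0,0,-8],"hand":1},{"slide":[70,-46,-30],"turn":[0,0,-16],"hand":1},{"slide":[110,-72,-30],"turn":[0,0,-24],"hand":1},{"slide":[150,-98,-30],"turn":[0,0,-32],"hand":1},{"slide":[190,-124,-30],"turn":[0,0,-40],"hand":1},{"slide":[225,-147,-30],"turn":[0,0,-48],"hand":1},{"slide":[260,-170,-30],"turn":[0,0,-56],"hand":1},{"slide":[290,-190,-30],"turn":[0,0,-64],"hand":1},{"slide":[315,-206,-30],"turn":[0,0,-72],"hand":1},{"slide":[340,-222,-30],"turn":[0,0,-80],"hand":1},{"slide":[360,-236,-25],"turn":[0,0,-88],"hand":1},{"slide":[380,-250,-20],"turn":[0,0,-96],"hand":1},{"slide":[395,-260,-15],"turn":[0,0,-104],"hand":1},{"slide":[405,-267,-10],"turn":[0,0,-112],"hand":1},{"slide":[415,-272,0],"turn":[0,0,-120],"hand":1},{"slide":[419,-275,0],"turn":[0,0,-128],"hand":1},{"slide":[419,-275,0],"turn":[0,0,-136],"hand":1},{"slide":[419,-275,0],"turn":[0,0,-144],"hand":1},{"slide":[419,-275,0],"turn":[0,0,-145],"hand":1},{"slide":[419,-275,0],"turn":[0,0,-145],"hand":1}]'
python3 - <<'E'
from bench import robot
import cv2,numpy as np
d=robot.get_image('wrist'); np.savez('pics/wrist1.npz',**d); cv2.imwrite('pics/wrist1.png',d['img'][:,:,::-1])
s=robot.get_state();print(s['qpos'].round(2),s['tool_pos'],s['tcp_rot'])
E
```

```text
clock: 2.2
tool_pos: [0.5284, -0.192, 0.2312]
tcp_rot: [-0.363, -3.12, 0.0]
ft_force: [0.1, -0.0, 0.7]
width: 0.997
grasp_force: 0.0
[ 0.74  0.28 -0.57  1.74  0.16  1.17  1.47] [ 0.5284471  -0.19200191  0.23123041] [-3.62833234e-01 -3.12045531e+00  1.44938980e-04]
```

View pics/wrist1.png

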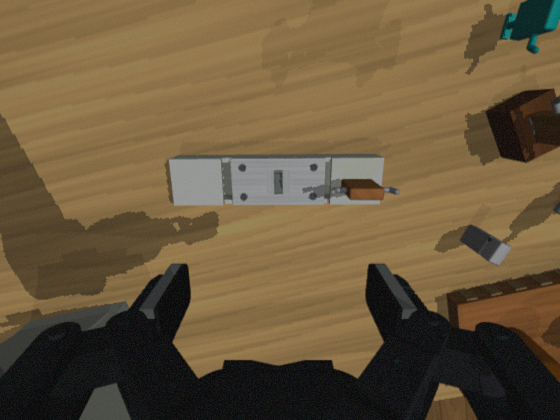

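The wrist view shows the rail at columns 170–384, rows 155–206, with the slot a dark bar at about (278,182). The stand's edge is at the right, (525,125).

```bash
cat > h.py <<'E'
import cv2,numpy as np
def ray(d,uv,z):
    T=np.linalg.inv(d['world_to_cam']);uv=np.atleast_2d(uv).astype(float)
    r=np.c_[(uv[:,0]-d['cx'])/d['fx'],(uv[:,1]-d['cy'])/d['fy'],np.ones(len(uv))]@T[:3,:3].T
    return (T[:3,3]+r*((z-T[2,3])/r[:,2])[:,None])[:,:2]
def cloud(d):
    T=np.linalg.inv(d['world_to_cam']);z=d['depth'];v,u=np.mgrid[:420,:560]
    return np.stack([(u-d['cx'])/d['fx']*z,(v-d['cy'])/d['fy']*z,z],-1)@T[:3,:3].T+T[:3,3]
E
python3 - <<'E'
import cv2,numpy as np
from h import *
d=np.load('pics/wrist1.npz');im=d['img'];P=cloud(d)
h=cv2.cvtColor(im,cv2.COLOR_RGB2HSV)
m=np.zeros((420,560),bool);m[140:220,155:400]=1
top=m&(P[...,2]>.025)&(P[...,2]<.042)&(d['depth']>0)
uv=np.argwhere(top)[:,::-1];q=ray(d,uv,.034)
r=cv2.minAreaRect((q*1000).astype(np.float32));print('top',top.sum(),r,'z',np.median(P[top][:,2]))
bx=ray(d,[[0,0]],.034)
s=np.zeros_like(m);s[160:202,262:296]=1
g=im.mean(2);print(g[182,262:296].astype(int))
dark=s&(g<.72*np.median(g[165:200,255:262]))
uv=np.argwhere(dark)[:,::-1]
print(uv.min(0),uv.max(0));r2=cv2.minAreaRect((ray(d,uv,.034)*1000).astype(np.float32));print('slot',len(uv),r2)
a=np.radians(-13);c=np.array(r[0]);e=np.array(r2[0])-c
for ang in(-12.5,-13):
    a=np.radians(ang);print('slot in rail',e@[np.cos(a),np.sin(a)],e@[-np.sin(a),np.cos(a)])
E
```

```text
top 8604 ((528.1375732421875, -193.85263061523438), (240.56884765625, 55.74320983886719), 77.18631744384766) z 0.03487123844358622
[146 142 147 144 144 141 142 146 143 142 141 127  91  81  90  89  86  71
  58  62 101 141 139 142 142 141 142 138 143 143 146 145 142 143]
[274 170] [282 193]
slot 209 ((528.981201171875, -191.71734619140625), (9.255119323730469, 26.897754669189453), 76.78215026855469)
slot in rail 0.36147044290735836 2.2672641604577493
slot in rail 0.34167131804007417 2.270332214637449
```

```bash
python3 -m jog '[{"slide":[7,31,0],"turn":[0,0,-4],"hand":1},{"slide":[16,70,0],"turn":[0,0,-10],"hand":1},{"slide":[25,110,0],"turn":[0,0,-16],"hand":1},{"slide":[34,150,0],"turn":[0,0,-22],"hand":1},{"slide":[43,190,0],"turn":[0,0,-27],"hand":1},{"slide":[52,230,10],"turn":[0,0,-30.5],"hand":1},{"slide":[60,262,20],"turn":[0,0,-30.5],"hand":1},{"slide":[63,279,30],"turn":[0,0,-30.5],"hand":1},{"slide":[63,279,30],"turn":[0,0,-30.5],"hand":1},{"slide":[63,279,30],"turn":[0,0,-30.5],"hand":1}]'
python3 - <<'E'
from bench import robot
import cv2,numpy as np
d=robot.get_image('wrist'); np.savez('pics/wrist2.npz',**d); cv2.imwrite('pics/wrist2.png',d['img'][:,:,::-1])
from h import *
P=cloud(d);z=P[...,2];m=(d['depth']>0)&(np.hypot(P[...,0]-.532,P[...,1]-.094)<.045)
for lo,hi,zz in((.08,.09,.085),(.034,.043,.04)):
    uv=np.argwhere(m&(z>lo)&(z<hi))[:,::-1];q=ray(d,uv,zz);print(zz,len(uv),uv.min(0),uv.max(0),cv2.minAreaRect((q*1000).astype(np.float32)))
E
```

```text
clock: 3.25
tool_pos: [0.5303, 0.0941, 0.2013]
tcp_rot: [0.475, -3.105, 0.001]
ft_force: [-0.1, -0.2, -0.8]
width: 1.001
grasp_force: 0.0
0.085 506 [268 184] [281 221] ((532.1461791992188, 91.61653900146484), (34.467716217041016, 11.780573844909668), 17.477176666259766)
0.04 1977 [253 160] [298 219] ((532.7636108398438, 92.08824157714844), (63.147865295410156, 45.85800552368164), 16.034635543823242)
```

View pics/wrist2.png

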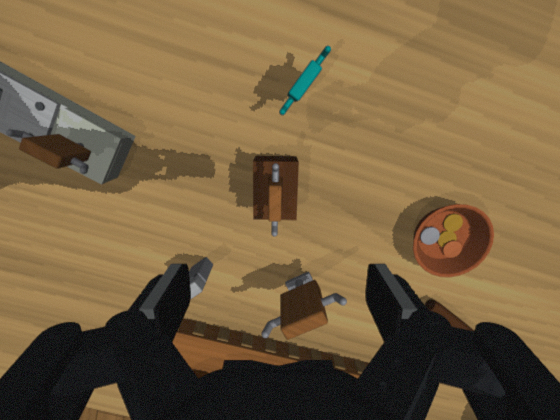

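The small hook's block top is at (274,202) in its stand. The large hook is at (303,305), the roll-on at (200,275) and the dish at (455,240). Before descending I'll check clearances in the tool frame.

```bash
python3 - <<'E'
import numpy as np
from h import *
for n in('wrist2','scene0','side0'):
    d=np.load(f'pics/{n}.npz');P=cloud(d);a=np.radians(197.4);q=P-[.5322,.0917,0]
    x=q[...,0]*np.cos(a)+q[...,1]*np.sin(a);y=q[...,0]*np.sin(a)-q[...,1]*np.cos(a);y=-y
    m=(d['depth']>0)&(P[...,2]>.045)&(P[...,2]<.16)&(abs(x)<.12)&(abs(y)<.12)
    X=(x[m]*100).round().astype(int)//2*2;Y=(y[m]*100).round().astype(int)//2*2
    D={}
    for i,j,z in zip(X,Y,P[m][:,2]):D.setdefault((int(i),int(j)),[]).append(z)
    print(n,{k:(len(v),round(float(np.percentile(v,90))*1000)) for k,v in sorted(D.items()) if len(v)>8})
E
```

```text
wrist2 {(-12, -8): (47, 81), (-12, -6): (288, 89), (-12, -4): (560, 90), (-12, 8): (61, 63), (-10, -8): (26, 79), (-10, 8): (188, 62), (-4, 0): (72, 78), (-2, -2): (10, 84), (-2, 0): (179, 86), (0, -2): (23, 86), (0, 0): (277, 87), (2, -2): (10, 82), (2, 0): (203, 83), (8, -2): (243, 65), (10, -4): (286, 66), (10, -2): (156, 66), (12, -4): (49, 65)}
scene0 {(-12, -8): (26, 79), (-12, -6): (31, 88), (-12, 8): (86, 61), (-12, 10): (57, 61), (-10, 8): (15, 61), (-4, 0): (17, 77), (-2, 0): (120, 84), (0, 0): (59, 85), (8, -2): (56, 63), (10, -4): (42, 64)}
side0 {(-12, -8): (13, 77), (-12, -6): (73, 87), (-12, -4): (23, 87), (-12, 8): (20, 61), (-12, 10): (11, 60), (-10, 8): (34, 60), (-4, 0): (13, 76), (-2, -2): (54, 80), (-2, 0): (24, 84), (0, -2): (103, 80), (0, 0): (31, 84), (2, -2): (18, 79), (2, 0): (35, 78), (8, -2): (33, 62), (10, -4): (71, 64), (10, -2): (11, 63), (12, -4): (22, 62)}
```

All clear, so descend and grasp.

```bash
python3 -m jog '[{"slide":[-1,-3,30],"turn":[0,0,0.4],"hand":0.6},{"slide":[-1,-3,65],"turn":[0,0,0.4],"hand":0.6},{"slide":[-1,-3,100],"turn":[0,0,0.4],"hand":0.6},{"slide":[-1,-3,130],"turn":[0,0,0.4],"hand":0.6},{"slide":[-1,-3,148],"turn":[0,0,0.4],"hand":0.6},{"slide":[-1,-3,155],"turn":[0,0,0.4],"hand":0.6},{"slide":[-1,-3,155],"turn":[0,0,0.4],"hand":0.6},{"slide":[-1,-3,155],"turn":[0,0,0.4],"hand":0.3}]' && python3 -m jog '[{"slide":[0,0,0],"turn":[0,0,0],"hand":0.2},{"slide":[0,0,0],"turn":[0,0,0],"hand":0.1},{"slide":[0,0,0],"turn":[0,0,0],"hand":0.05},{"slide":[0,0,0],"turn":[0,0,0],"hand":0},{"slide":[0,0,0],"turn":[0,0,0],"hand":0},{"slide":[0,0,0],"turn":[0,0,0],"hand":0},{"slide":[0,0,0],"turn":[0,0,0],"hand":0}]' 60
```

```text
clock: 4.1
tool_pos: [0.5335, 0.0912, 0.0474]
tcp_rot: [-0.462, 3.105, -0.001]
ft_force: [0.7, -0.0, 0.3]
width: 0.447
grasp_force: 0.0
clock: 4.8
tool_pos: [0.5334, 0.0915, 0.0475]
tcp_rot: [-0.463, 3.105, -0.001]
ft_force: [-0.9, -0.7, 7.0]
width: 0.133
grasp_force: 59.0
```

```bash
python3 -m jog '[{"slide":[0,0,-10],"turn":[0,0,0],"hand":0},{"slide":[0,0,-30],"turn":[0,0,0],"hand":0},{"slide":[0,0,-60],"turn":[0,0,0],"hand":0},{"slide":[0,0,-90],"turn":[0,0,0],"hand":0},{"slide":[3,-10,-110],"turn":[0,0,0],"hand":0},{"slide":[10,-30,-115],"turn":[0,0,2],"hand":0},{"slide":[19,-60,-115],"turn":[0,0,5],"hand":0},{"slide":[29,-90,-115],"turn":[0,0,9],"hand":0},{"slide":[38,-120,-115],"turn":[0,0,13],"hand":0},{"slide":[48,-150,-115],"turn":[0,0,17],"hand":0},{"slide":[58,-180,-115],"turn":[0,0,21],"hand":0},{"slide":[67,-210,-115],"turn":[0,0,25],"hand":0},{"slide":[77,-240,-115],"turn":[0,0,28],"hand":0},{"slide":[83,-260,-110],"turn":[0,0,29.9],"hand":0},{"slide":[86,-268,-95],"turn":[0,0,29.9],"hand":0},{"slide":[86.4,-270.5,-75],"turn":[0,0,29.9],"hand":0},{"slide":[86.4,-270.5,-55],"turn":[0,0,29.9],"hand":0},{"slide":[86.4,-270.5,-45],"turn":[0,0,29.9],"hand":0},{"slide":[86.4,-270.5,-45],"turn":[0,0,29.9],"hand":0},{"slide":[86.4,-270.5,-45],"turn":[0,0,29.9],"hand":0}]'
python3 - <<'E'
from bench import robot
import cv2,numpy as np
o=[]
for n in('scene','side','wrist'):
    d=robot.get_image(n);np.savez(f'pics/{n}3.npz',**d);im=d['img'][:,:,::-1]
    o.append(im[170:260,50:190] if n=='scene' else im[110:200,300:440] if n=='side' else im[100:340,140:420])
h=[cv2.resize(i,(400,257),interpolation=cv2.INTER_CUBIC) for i in o]
h.append(h[0]*0);cv2.imwrite('pics/c3.png',np.vstack([np.hstack(h[:2]),np.hstack(h[2:])]))
s=robot.get_state();print(s['ft_force'],s['moment'],s['qpos'].round(2))
E
```

```text
clock: 6.8
tool_pos: [0.5291, -0.1914, 0.0914]
tcp_rot: [0.351, 3.122, 0.001]
ft_force: [-0.3, -0.1, -1.2]
width: 0.133
grasp_force: 58.4
[ 0.66476336 -0.59208355 -1.36581832] [ 0.0014571  -0.0116579  -0.02922849] [ 0.7   0.43 -0.54  1.88  0.28  0.9   1.38]
```

View pics/c3.png

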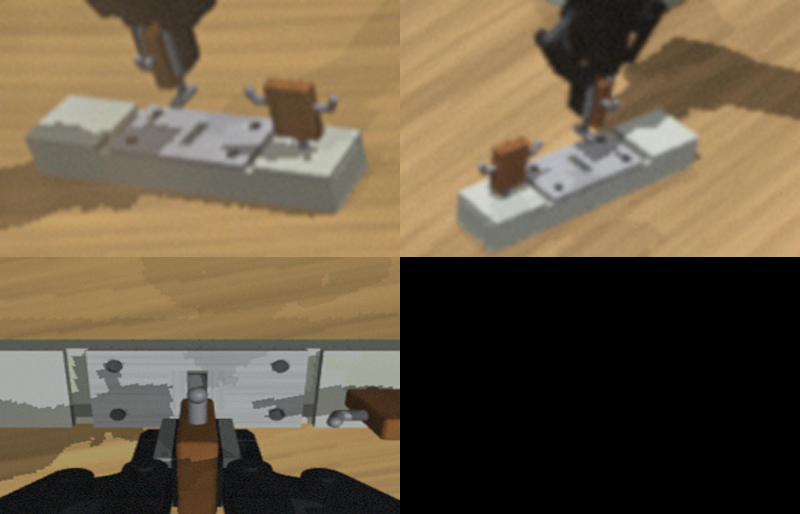

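The hook hangs upright in the fingers. In the wrist crop its arm at (198,400) lines up with the slot at (197,378). I'll refine both columns numerically.

```bash
python3 - <<'E'
import numpy as np
from h import *
from bench import robot
d=np.load('pics/wrist3.npz');g=d['img'].astype(int).mean(2)
print(d['cx'],d['depth'][180,240:300:10],cloud(d)[180,260])
for r in(181,183,185): print(r,g[r,262:294].astype(int))
for r in(197,200,203,): print(r,g[r,262:294].astype(int))
s=robot.get_state();R=cv2.Rodrigues(s['tcp_rot'])[0];T=np.linalg.inv(d['world_to_cam'])
print('cam in tool',R.T@(T[:3,3]-s['tool_pos']),(R.T@T[:3,:3]).round(4))
E
```

```text
277.6235183349804 [0.22875732 0.22884229 0.2295855  0.2290511  0.22830471 0.22833921] [ 0.49997482 -0.19884056  0.01073838]
181 [88 86 87 86 83 88 85 86 89 86 87 87 85 86 88 84 85 86 87 85 82 85 86 85
 87 86 88 88 86 89 88 87]
183 [88 83 87 87 89 86 87 83 83 85 88 86 89 85 85 87 87 85 85 85 87 87 91 85
 85 87 87 89 83 85 89 87]
185 [84 86 84 84 82 81 81 83 81 80 79 82 78 81 84 81 77 85 79 83 85 80 81 80
 83 83 80 83 84 82 84 87]
197 [160 161 163 162 159 163 163 164 162 164 163 164 165 162 145 148 147 146
 146 145 147 144 146 144 147 145 145 144 143 146 148 147]
200 [155 154 153 153 155 153 154 155 153 153 158 156 154 151 153 142 140 141
 138 138 135 138 138 136 140 140 140 139 139 138 138 141]
203 [163 163 163 163 164 162 161 162 164 162 167 165 164 165 164 163 163 167
 155 150 146 150 147 147 149 145 148 148 148 148 150 151]
cam in tool [ 0.07855653  0.00030886 -0.14328636] [[ 1.100e-03 -9.517e-01 -3.070e-01]
 [ 1.000e+00  1.200e-03 -1.000e-04]
 [ 5.000e-04 -3.070e-01  9.517e-01]]
```

```bash
python3 - <<'E'
import numpy as np
from h import *
d=np.load('pics/wrist3.npz');g=d['img'].astype(int).mean(2)
for r in(209,211,213,215,217,219,224,228,232,236): print(r,g[r,262:294].astype(int))
E
```

```text
209 [160 163 163 157 159 156 157 157 144  86  55  59  63  61  65  67  67  62
  52  51  50  49  59 117 143 146 139 141 146 146 144 138]
211 [160 163 162 157 157 155 156 157 142 101  87  88  99 100 100 101 101  99
  76  65  65  53  57 118 143 143 140 141 144 145 143 140]
213 [159 164 160 158 157 156 158 160 141 104 100 102  99 100 101 100 100 100
  98  74  68  58  60 116 147 140 138 139 145 143 143 138]
215 [161 162 162 159 158 154 156 156 141 101  97  99  97 100 102 101  98  99
 102  74  69  64  68 119 144 144 138 143 143 145 146 145]
217 [158 165 160 160 156 159 155 159 147 102  90  99  98 100 101  99 103  99
 101  85  69  66  69 120 146 140 135 144 145 144 145 157]
219 [157 161 160 157 159 154 154 158 163 106  89  98 100 101 101  99 102 100
  99  90  72  64  70 118 143 143 138 143 144 145 142 153]
224 [159 163 162 159 158 156 156 160 163 106  69  72  82  91  98 106 110 106
 109 105  96  80  79 153 163 159 156 159 161 159 159 155]
228 [158 163 163 159 157 156 155 157 137  83  79  94 107 116 122 132 137 148
 146 135 123 113  98 122 158 158 152 156 163 159 158 158]
232 [158 159 164 158 160 149 104  93  73  51  63  80  95 104 110 116 119 119
 121 117 110  98  84  68  78 115 139 158 162 161 158 158]
236 [156 161 161 158 111  61  40  40  48  53  75  87  84  80  71  72  69  76
  89 102 112 109  90  60  40  42  52 104 156 161 158 155]
```

The slot centre is at column 277.9 and the hook arm at about 278, so they line up. Descend to just above the plate.

```bash
python3 -m jog '[{"slide":[-0.8,0,8],"turn":[0,0,0],"hand":0},{"slide":[-0.8,0,18],"turn":[0,0,0],"hand":0},{"slide":[-0.8,0,25],"turn":[0,0,0],"hand":0},{"slide":[-0.8,0,28],"turn":[0,0,0],"hand":0},{"slide":[-0.8,0,28],"turn":[0,0,0],"hand":0},{"slide":[-0.8,0,28],"turn":[0,0,0],"hand":0}]'
python3 -m jog '[{"slide":[0,0,1],"turn":[0,0,0],"hand":0},{"slide":[0,0,2],"turn":[0,0,0],"hand":0},{"slide":[0,0,3],"turn":[0,0,0],"hand":0},{"slide":[0,0,4],"turn":[0,0,0],"hand":0},{"slide":[0,0,5],"turn":[0,0,0],"hand":0},{"slide":[0,0,5],"turn":[0,0,0],"hand":0}]'
```

```text
clock: 7.55
tool_pos: [0.5297, -0.1925, 0.0633]
tcp_rot: [0.353, 3.122, 0.0]
ft_force: [0.0, 0.5, -0.9]
width: 0.135
grasp_force: 58.4
clock: 8.15
tool_pos: [0.5294, -0.1925, 0.0581]
tcp_rot: [-0.353, -3.121, 0.0]
ft_force: [0.6, -1.0, -0.7]
width: 0.132
grasp_force: 58.4
```

No contact at 2 mm below the plate's top, so the foot is in the slot. Continue gently onto the bed.

```bash
python3 -m jog '[{"slide":[0,0,1],"turn":[0,0,0],"hand":0},{"slide":[0,0,2],"turn":[0,0,0],"hand":0},{"slide":[0,0,3],"turn":[0,0,0],"hand":0},{"slide":[0,0,4],"turn":[0,0,0],"hand":0},{"slide":[0,0,5],"turn":[0,0,0],"hand":0},{"slide":[0,0,5],"turn":[0,0,0],"hand":0}]'; python3 -m jog '[{"slide":[0,0,1],"turn":[0,0,0],"hand":0},{"slide":[0,0,2],"turn":[0,0,0],"hand":0},{"slide":[0,0,3],"turn":[0,0,0],"hand":0},{"slide":[0,0,3],"turn":[0,0,0],"hand":0}]'
```

```text
clock: 8.75
tool_pos: [0.5296, -0.1925, 0.0536]
tcp_rot: [-0.353, -3.122, 0.0]
ft_force: [-0.6, 1.0, 2.6]
width: 0.137
grasp_force: 58.8
clock: 9.15
tool_pos: [0.5296, -0.1926, 0.0507]
tcp_rot: [0.353, 3.122, -0.001]
ft_force: [-3.0, 2.2, 6.6]
width: 0.132
grasp_force: 59.2
```

The bed force agrees with about 9.8 mm depth. Press 2.5 mm more, then twist in stages.

```bash
python3 -m jog '[{"slide":[0,0,1],"turn":[0,0,0],"hand":0},{"slide":[0,0,2],"turn":[0,0,0],"hand":0},{"slide":[0,0,2.8],"turn":[0,0,0],"hand":0},{"slide":[0,0,2.8],"turn":[0,0,0],"hand":0}]'; python3 -m jog '[{"slide":[0,0,0],"turn":[0,0,3],"hand":0},{"slide":[0,0,0],"turn":[0,0,7],"hand":0},{"slide":[0,0,0],"turn":[0,0,11],"hand":0},{"slide":[0,0,0],"turn":[0,0,15],"hand":0},{"slide":[0,0,0],"turn":[0,0,15],"hand":0}]'; python3 -c "
from bench import robot;print(robot.get_state()['moment'])"
```

```text
clock: 9.55
tool_pos: [0.5296, -0.1926, 0.0482]
tcp_rot: [-0.354, -3.122, 0.001]
ft_force: [-3.5, 1.0, 8.6]
width: 0.133
grasp_force: 59.6
clock: 10.05
tool_pos: [0.5308, -0.1931, 0.0488]
tcp_rot: [0.759, 3.046, -0.001]
ft_force: [-2.3, 0.5, 8.1]
width: 0.129
grasp_force: 59.8
[-0.0629528   0.35899514  0.0224719 ]
```

It turns freely. Continue to 91° with 0.6 mm more press.

```bash
python3 -m jog '[{"slide":[0,0,0.6],"turn":[0,0,5],"hand":0},{"slide":[0,0,0.6],"turn":[0,0,11],"hand":0},{"slide":[0,0,0.6],"turn":[0,0,17],"hand":0},{"slide":[0,0,0.6],"turn":[0,0,23],"hand":0},{"slide":[0,0,0.6],"turn":[0,0,29],"hand":0},{"slide":[0,0,0.6],"turn":[0,0,35],"hand":0},{"slide":[0,0,0.6],"turn":[0,0,40],"hand":0},{"slide":[0,0,0.6],"turn":[0,0,40],"hand":0}]'; python3 -c "
from bench import robot;print(robot.get_state()['moment'])"; python3 -m jog '[{"slide":[0,0,0],"turn":[0,0,5],"hand":0},{"slide":[0,0,0],"turn":[0,0,11],"hand":0},{"slide":[0,0,0],"turn":[0,0,17],"hand":0},{"slide":[0,0,0],"turn":[0,0,23],"hand":0},{"slide":[0,0,0],"turn":[0,0,29],"hand":0},{"slide":[0,0,0],"turn":[0,0,33],"hand":0},{"slide":[0,0,0],"turn":[0,0,36],"hand":0},{"slide":[0,0,0],"turn":[0,0,36],"hand":0}]'; python3 -c "
from bench import robot;print(robot.get_state()['moment'])"
```

```text
clock: 10.85
tool_pos: [0.5315, -0.1935, 0.0485]
tcp_rot: [1.754, 2.601, 0.001]
ft_force: [-1.3, 0.3, 8.6]
width: 0.135
grasp_force: 59.8
[-0.12913563  0.18192953 -0.03995196]
clock: 11.65
tool_pos: [0.5305, -0.1928, 0.0484]
tcp_rot: [2.473, 1.934, 0.001]
ft_force: [-2.4, 1.3, 11.2]
width: 0.138
grasp_force: 60.2
[0.18303625 0.62507478 0.0611712 ]
```

Turned 91° in total (yaw 76°, rail's 77°). Let it rise.

```bash
python3 -m jog '[{"slide":[0,0,-1],"turn":[0,0,-1],"hand":0},{"slide":[0,0,-2],"turn":[0,0,-1],"hand":0},{"slide":[0,0,-3],"turn":[0,0,-1],"hand":0},{"slide":[0,0,-3.5],"turn":[0,0,-1],"hand":0},{"slide":[0,0,-3.5],"turn":[0,0,-1],"hand":0}]'
```

```text
clock: 12.15
tool_pos: [0.5304, -0.1928, 0.0509]
tcp_rot: [2.456, 1.956, 0.002]
ft_force: [-0.1, 0.1, 6.4]
width: 0.135
grasp_force: 59.3
```

The hook has risen above the 11 mm level, so the foot is in the recess. Rise the last bit and release.

```bash
python3 -m jog '[{"slide":[0,0,-0.6],"turn":[0,0,0],"hand":0},{"slide":[0,0,-1.2],"turn":[0,0,0],"hand":0},{"slide":[0,0,-1.2],"turn":[0,0,0],"hand":0}]'; python3 -m jog '[{"slide":[0,0,0],"turn":[0,0,0],"hand":0.16},{"slide":[0,0,0],"turn":[0,0,0],"hand":0.2},{"slide":[0,0,0],"turn":[0,0,0],"hand":0.3},{"slide":[0,0,0],"turn":[0,0,0],"hand":0.4},{"slide":[0,0,0],"turn":[0,0,0],"hand":0.4},{"slide":[0,0,0],"turn":[0,0,0],"hand":0.4}]'
```

```text
clock: 12.45
tool_pos: [0.5303, -0.1927, 0.0519]
tcp_rot: [2.456, 1.957, 0.001]
ft_force: [1.1, -1.0, 4.4]
width: 0.133
grasp_force: 59.2
clock: 13.05
tool_pos: [0.5294, -0.1925, 0.0514]
tcp_rot: [-2.457, -1.957, 0.0]
ft_force: [-0.4, 1.1, -0.9]
width: 0.397
grasp_force: 0.0
```

Lift clear and check.

```bash
python3 -m jog '[{"slide":[0,0,-5],"turn":[0,0,0],"hand":0.45},{"slide":[0,0,-20],"turn":[0,0,0],"hand":0.5},{"slide":[0,0,-45],"turn":[0,0,0],"hand":0.5},{"slide":[0,0,-80],"turn":[0,0,0],"hand":0.5},{"slide":[0,0,-115],"turn":[0,0,0],"hand":0.5},{"slide":[0,0,-140],"turn":[0,0,0],"hand":0.5},{"slide":[0,0,-150],"turn":[0,0,0],"hand":0.5},{"slide":[0,0,-150],"turn":[0,0,0],"hand":0.5}]'
python3 - <<'E'
from bench import robot
from h import *
for n,box in(('scene',(60,190,180,250)),('side',(310,130,410,200)),('wrist',(0,0,560,420))):
    d=robot.get_image(n);P=cloud(d);cv2.imwrite(f'pics/{n}4.png',d['img'][:,:,::-1])
    x0,y0,x1,y1=box;m=np.zeros((420,560),bool);m[y0:y1,x0:x1]=1
    m&=(d['depth']>0)&(P[...,2]>.075)&(P[...,2]<.1)&(np.hypot(P[...,0]-.529,P[...,1]+.192)<.045)
    q=P[m];print(n,len(q),np.percentile(q[:,2],[50,95]),cv2.minAreaRect((ray(d,np.argwhere(m)[:,::-1],.0895)*1000).astype(np.float32)))
a=cv2.imread('pics/scene4.png')[170:260,50:190];b=cv2.imread('pics/side4.png')[110:200,300:440]
cv2.imwrite('pics/c4.png',np.vstack([np.hstack([cv2.resize(i,(400,257),interpolation=2) for i in(a,b)])]))
E
```

```text
clock: 13.85
tool_pos: [0.5306, -0.1929, 0.2038]
tcp_rot: [2.455, 1.955, 0.003]
ft_force: [0.1, 0.4, -0.4]
width: 0.5
grasp_force: 0.0
scene 176 [0.08338973 0.08986876] ((543.701904296875, -183.51217651367188), (70.26106262207031, 27.719680786132812), 74.66897583007812)
side 83 [0.08464065 0.08872378] ((524.7278442382812, -176.0694122314453), (67.6621322631836, 21.872175216674805), 84.58341979980469)
wrist 699 [0.0898319  0.09124815] ((530.9730224609375, -190.01620483398438), (67.18196868896484, 11.361164093017578), 76.85742950439453)
```

View pics/c4.png

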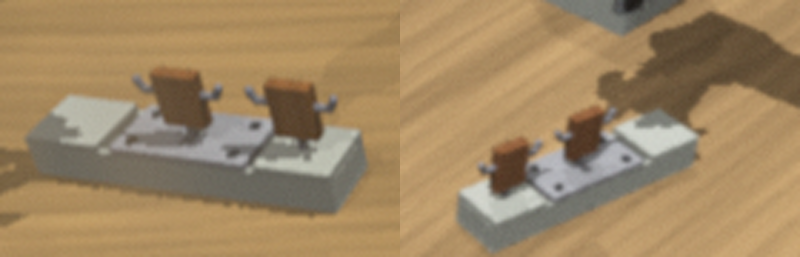

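The hook stands upright in the rail, parallel to the second hook and at the same height. Its top is about 90 mm up and its yaw is 76.9°. The gripper is clear, so I'm handing in.

```bash
python3 -c "
from bench import robot;print(robot.close_job())"
```

```text
the job is handed in; nothing more can be done
None
```

The small wooden hook is mounted in the rail's slot, twisted a quarter turn clockwise, risen into the locking recess and released. The job is handed in; no verdict came back, but my last camera check showed it upright and in line with the second hook.

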